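# Right the tipped spice jar and hold the spice caddy up level

## Task

One jar in the wooden spice caddy has tipped over and leans out over the end wall: stand it upright in its lane again beside its neighbour, while the caddy still stands on the worktop. Then take the caddy by its handle, lift it about 8 cm straight off the worktop, level and with all four containers standing in it, and finish holding it still in the air by the handle (do not put it down or let go). Leave the lemon, the lime and the garlic bulb where they lie.

Things in the scene. Friction and masses are not known exactly. Their poses are not given: they have to be found in the camera images.
- caddy: Loose wooden box on the worktop, 0.34 kg, 0.77 loaded. Origin: on its underside below the handle; z up, y along the lane to the tipped jar's end, x across. Outside x -36 to 36, y -113 to 132 mm; walls 6 thick, 52 high; floor 6 thick. An 18 mm board across the lane at y = 0 carries the handle; inner ends of the lane y = -107 and 126, width 60.
- caddy_grip (a point): Middle of the caddy's handle, 150 mm above the caddy's underside at its x = y = 0, same axes. The handle is a flat upright wooden block 18 mm thick along y, 80 mm long along x, from 125 to 170 mm above the underside: pinch it from above across its 18 mm.
- leaning_jar: The tipped jar: red-capped clear spice jar, 106 mm tall, body 42 mm and cap (top 21 mm) 45 mm across, about 0.11 kg. Origin: centre of its underside; z along its axis to the cap. Leans about 0.7 rad towards the caddy's +y: foot near its neighbour's, side on the end wall, cap hanging out past it. Pushed at the cap up and towards the handle it swings upright about its foot; has 71 mm of lane.
- inner_jar: A red-capped clear spice jar, 106 mm tall, body 42 mm and cap (top 21 mm) 45 mm across, about 0.11 kg. Origin: centre of its underside; z along its axis to the cap. Stands in the lane; this, the other standing jar and the shaker share, in any order, the places y = 32.5, -32.5 and -81 mm of the caddy.
- middle_jar: A red-capped clear spice jar, 106 mm tall, body 42 mm and cap (top 21 mm) 45 mm across, about 0.11 kg. Origin: centre of its underside; z along its axis to the cap. Stands in the lane (places as for the other standing jar).
- shaker: White salt shaker with a grey top, 44 mm in diameter, 90 mm tall, 0.1 kg, standing upright in the lane. Origin: centre of its underside, z up its axis.
- lemon_1: Yellow lemon, 71x53x51 mm, lying on the worktop. Bystander.
- lime_1: Green lime, 52x45x45 mm, lying on the worktop. Bystander.
- garlic_1: Garlic bulb, 60 mm wide, 59 mm tall, on the worktop. Bystander.

How it is judged:
By the outcome, as a careful person would: the job done as asked, in the order asked, and still so for the second after the job is handed in, while the arm keeps its last pose, push and grip.
It also fails if it takes over 48 s, if anything falls off the work surface, if the arm or the gripper's body presses on something with over 40 N, if the wrist force passes 120 N, or if a joint passes its speed limit or range.

## Robot

A 7-joint arm with a two-finger parallel gripper is mounted at the origin on a cart in front of the work surface, level with it; the furniture and walls round the work are solid. World frame = base frame: x ahead of the robot, y to its left, z up, the work surface at z = 0. Lengths are in m, angles in rad, forces in N, time in s.
With the tool pointing down it reaches from about 0.4 to 0.85 m from the base axis. Payload 4.5 kg.
Tool frame: the origin (TCP) lies at the very end of the fingers, on their centre line; the grasp point (between the pads) lies 19 mm behind it; z points along the fingers, y is the line along which they close (so a half turn about z gives the same grasp; the last joint's range is limited). The gripper opens to 88 mm and grips with 3 to 60 N. Pads are 18 mm wide; open, the fingers measure 123 mm over their backs; the gripper's body (75 mm by 187 mm) begins 45 mm behind the grasp point.
Start: joints at [-1.259, 0.689, -0.195, 1.565, 0.157, 0.902, -0.215], TCP at [0.171, 0.601, 0.239] pointing down, gripper open.
Joint ranges: [-3.01, 3.01], [-0.46, 2.08], [-1.47, 1.51], [0.13, 2.56], [-1, 4.14], [0.04, 2.09], [-2.66, 2.66]. Speed limits (rad/s): [2.57, 2.57, 3.14, 3.14, 3.14, 3.14, 3.14].

## Interface

Orientations are given as a rotation vector (axis times angle).
In Python, from rig import robot, read_camera, camera_model, workorder gives the robot as it stands.
- The arm moves only by the shell command python3 -m pendant 'ROWS'. ROWS is JSON, one flat list of numbers, 7 for each row, row after row: the shift along the tool's x, y, z in mm, then the turn, a rotation vector about the tool's x, y, z in rad, then the opening, from 0 (shut) to 1 (fully open). A call has 1 to 20 rows; each row is the pose to reach, as a shift and turn from the pose commanded when the call began, along the tool's axes at that moment; what a row does not reach only later rows make up. A row lasts 1/8 s, in which the tool goes at most 62.5 mm and 10.7 degrees, less where a joint would pass 70% of its speed; a pose out of reach is approached as far as the arm can. A call with a gripper value outside its range is refused whole. The fingers move at their own pace and stop on an object; the grip force is fixed at half the most. Time passes only in rows, so rows that repeat a pose let the fingers close. It gives the time, the measured TCP pose, the force, the opening and the grip force at its end, in the units of the state.
- robot.read_state(): the state, without advancing time (a new reading comes with each control period).
- read_camera(name): name is "side" or "top"; returns (picture, depth): 384x512x3 uint8, red, green, blue; 384x512 float32, m along the optical axis (not along the pixel's ray), 0 where there is no reading.
- camera_model(name): a dict with "camera_matrix" (3x3 intrinsics, pixels), "cam_to_world" (4x4, takes a point from camera to world coordinates). Camera axes: x right, y down, z forward; pixel columns grow to the right and rows downward; lengths in m; the calibration is good to about 2 mm. A picture is of the moment at which its call begins. camera_model takes no time and is no camera call.
- workorder.sign_off(): hands the job in; it is judged then, once.
The state is a dict: "time": time; "joints": joint angles; "qvel": joint speeds; "effort": joint torques, N m; "eef_pos": TCP position; "tool_rot": TCP orientation; "ft_force": force on the tool from outside, world axes, zero at the start; "wrist_torque": the same for the moment, N m; "width": finger opening in m; "gripper_force": force on a finger pad.
Only numpy, scipy, OpenCV 4.12 (cv2) and the standard library are available. Lean on these libraries where they do the work, as an engineer would, in place of code of your own. Each camera call takes 0.05 s, during which the arm holds its last target. There are 200 camera calls.

## Working session

There is one attempt and no reset: what is moved stays moved. The work goes in short steps, Python scripts to look and compute and a shell command to move; the robot and the scene stay as the last step left them, time stands still between calls to the robot, and variables do not carry over. Pictures are saved under pics/ and viewed, at most 10 in all, crops included, and the job is handed in when it is done.

```bash
mkdir -p pics
python3 - <<'E'
from rig import robot, read_camera, camera_model
import cv2, numpy as np
s=robot.read_state();print(s['time'],s['eef_pos'],s['tool_rot'],s['width'])
for n in('side','top'):
    p,d=read_camera(n);cv2.imwrite(f'pics/{n}0.png',p[:,:,::-1]);np.savez(f'{n}0.npz',p=p,d=d)
    m=camera_model(n);print(n,np.round(m['camera_matrix'],1).tolist(),np.round(m['cam_to_world'],3).tolist())
E
```

```text
0.0 [0.17126122 0.60040799 0.23788344] [-4.34714603e-01 -3.11124415e+00  2.95155678e-03] 0.08817781184968022
side [[385.7, 0.0, 259.2], [0.0, 385.7, 196.4], [0.0, 0.0, 1.0]] [[-0.869, -0.225, 0.441, 0.181], [-0.495, 0.417, -0.762, 0.474], [-0.013, -0.881, -0.474, 0.513], [0.0, 0.0, 0.0, 1.0]]
top [[402.3, 0.0, 260.4], [0.0, 402.3, 190.3], [0.0, 0.0, 1.0]] [[0.01, -0.981, 0.195, 0.378], [-1.0, -0.007, 0.015, -0.15], [-0.013, -0.195, -0.981, 1.019], [0.0, 0.0, 0.0, 1.0]]
```

View pics/side0.png

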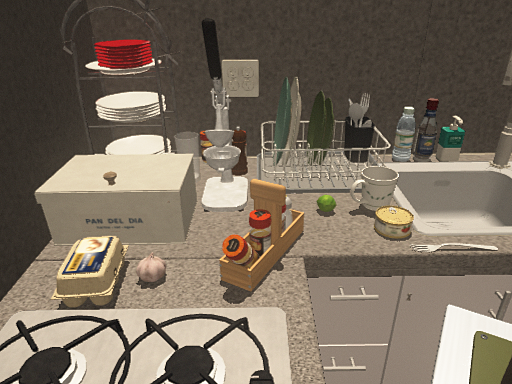

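View pics/top0.png

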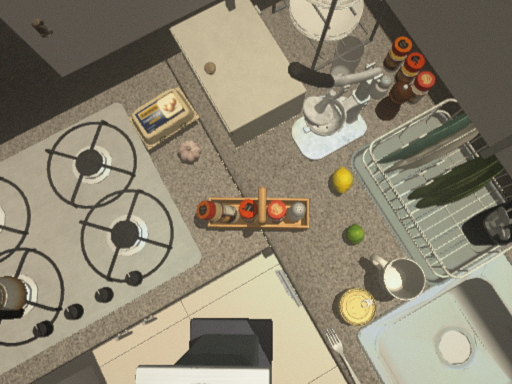

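The leaning jar's cap is at top (206,210) and side (237,248). The handle is at top (262,205), and the caddy runs along the image row with its +y end to the left. There's free space around the +y end, and the garlic is at top (189,151).

```bash
cat > h.py <<'E'
import numpy as np, cv2
from rig import camera_model
def cloud(n,d):
    m=camera_model(n);K=m['camera_matrix'];T=np.array(m['cam_to_world'])
    v,u=np.mgrid[:384,:512]
    P=np.stack([(u-K[0][2])/K[0][0]*d,(v-K[1][2])/K[1][1]*d,d],-1)
    return P@T[:3,:3].T+T[:3,3]
E
python3 - <<'E'
from h import *
import numpy as np,cv2
for n in('top','side'):
    z=np.load(n+'0.npz');p,d=z['p'],z['d'];W=cloud(n,d)
    h=cv2.cvtColor(p,cv2.COLOR_RGB2HSV)
    roi=np.zeros(d.shape,bool)
    if n=='top': roi[180:240,190:320]=1
    else: roi[175:295,215:310]=1
    ok=roi&(d>0)
    wood=ok&(h[...,0]>9)&(h[...,0]<22)&(h[...,1]>90)&(h[...,2]>90)
    hd=wood&(W[...,2]>.128)&(W[...,2]<.185);Q=W[hd]
    print(n,'handle',hd.sum(),Q.min(0).round(3),Q.max(0).round(3),np.median(Q,0).round(3))
    if n=='top':
        q=W[hd&(W[...,2]>.16)];print('top of handle',len(q),q.mean(0).round(4))
        if len(q)>5:print(cv2.minAreaRect((q[:,:2]*1000).astype(np.float32)))
    rim=wood&(W[...,2]>.04)&(W[...,2]<.062);q=W[rim]
    print('rim',len(q),cv2.minAreaRect((q[:,:2]*1000).astype(np.float32)),np.percentile(q,[1,99],axis=0).round(3).tolist())
    red=ok&((h[...,0]<8)|(h[...,0]>172))&(h[...,1]>150)&(h[...,2]>90)&(W[...,2]>.04)
    c,l,s,_=cv2.connectedComponentsWithStats(red.astype(np.uint8))
    for i in range(1,c):
        if s[i,4]>25:
            q=W[l==i];print('red',s[i],q.mean(0).round(3),q.min(0).round(3),q.max(0).round(3))
import cv2
a=cv2.imread('pics/side0.png')[170:300,205:320];b=cv2.imread('pics/top0.png')[175:240,185:325]
a=cv2.resize(a,None,fx=3.4,fy=3.4);b=cv2.resize(b,None,fx=2.8,fy=2.8)
o=np.zeros((max(a.shape[0],b.shape[0]),a.shape[1]+b.shape[1],3),np.uint8);o[:a.shape[0],:a.shape[1]]=a;o[:b.shape[0],a.shape[1]:]=b
cv2.imwrite('pics/crop0.png',o)
E
```

```text
top handle 304 [ 0.476 -0.15   0.135] [ 0.556 -0.132  0.174] [ 0.515 -0.141  0.169]
top of handle 292 [ 0.516  -0.1408  0.1683]
((515.9263916015625, -141.44696044921875), (78.53643798828125, 17.345355987548828), 0.6064078211784363)
rim 697 ((516.1844482421875, -131.1094970703125), (241.9111328125, 72.61702728271484), 89.6781005859375) [[0.48, -0.252, 0.04], [0.552, -0.011, 0.061]]
red [204 201  12  19 108] [ 0.511 -0.023  0.106] [ 0.493 -0.033  0.093] [ 0.534 -0.009  0.115]
red [239 200  18  19 159] [ 0.514 -0.106  0.112] [ 0.495 -0.127  0.103] [ 0.536 -0.088  0.117]
red [267 200  19  19 166] [ 0.514 -0.173  0.112] [ 0.494 -0.193  0.104] [ 0.536 -0.152  0.116]
side handle 726 [ 0.477 -0.147  0.128] [ 0.555 -0.128  0.171] [ 0.513 -0.132  0.152]
rim 911 ((514.8345947265625, -129.55233764648438), (245.75816345214844, 72.34465026855469), 88.99447631835938) [[0.48, -0.249, 0.04], [0.551, -0.007, 0.061]]
red [249 210  22  19 317] [ 0.512 -0.097  0.106] [ 0.494 -0.127  0.091] [ 0.537 -0.083  0.113]
red [226 237  22  23 121] [ 0.499 -0.004  0.091] [ 0.492 -0.026  0.076] [0.52  0.014 0.113]
```

View pics/crop0.png

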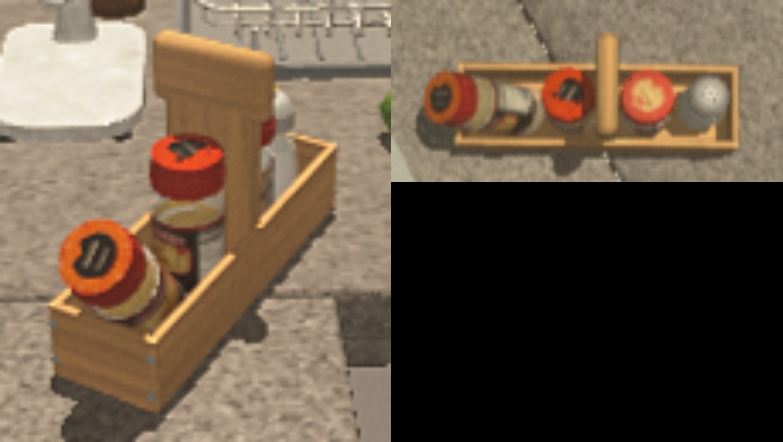

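```bash
cat >> h.py <<'E'
from scipy.spatial.transform import Rotation as R
from rig import robot
def go(pos,tilt,ycl='x',flip=1,yaw=0.0):
    """rows' shift(mm)/turn from the measured pose to TCP pos; tool z down, tilted towards -y; closing along world x or y"""
    z=np.array([0,-np.sin(tilt),-np.cos(tilt)])
    y=np.array([1.,0,0])*flip if ycl=='x' else np.array([0,1.,0])*flip
    T=R.from_euler('z',yaw)*R.from_matrix(np.stack([np.cross(y,z),y,z],1))
    s=robot.read_state();C=R.from_rotvec(s['tool_rot'])
    print(s['time'],np.round(C.inv().apply(np.array(pos)-s['eef_pos'])*1000,1).tolist(),np.round((C.inv()*T).as_rotvec(),3).tolist(),'F',np.round(s['ft_force'],1),'w',round(s['width'],4),'q',np.round(s['joints'],2))
E
python3 -c "
from h import *
go([.513,.077,.193],.7)"
```

```text
0.1 [-472.1, -409.7, 45.7] [0.45, -0.597, 1.237] F [-0.8 -0.   0.5] w 0.0883 q [-1.26  0.69 -0.19  1.57  0.16  0.9  -0.22]
```

```bash
python3 -m pendant '[-472,-410,46,0.45,-0.597,1.237,1,-472,-410,46,0.45,-0.597,1.237,1,-472,-410,46,0.45,-0.597,1.237,1,-472,-410,46,0.45,-0.597,1.237,1,-472,-410,46,0.45,-0.597,1.237,1,-472,-410,46,0.45,-0.597,1.237,1,-472,-410,46,0.45,-0.597,1.237,1,-472,-410,46,0.45,-0.597,1.237,1,-472,-410,46,0.45,-0.597,1.237,1,-472,-410,46,0.45,-0.597,1.237,1,-472,-410,46,0.45,-0.597,1.237,1,-472,-410,46,0.45,-0.597,1.237,1,-472,-410,46,0.45,-0.597,1.237,1,-472,-410,46,0.45,-0.597,1.237,1,-472,-410,46,0.45,-0.597,1.237,1]'
python3 -c "
from h import *
go([.513,.077,.193],.7)
go([.513,-.020,.078],.7)"
```

```text
time: 1.98
eef_pos: [0.5127, 0.0782, 0.1927]
tool_rot: [1.815, 1.818, -0.66]
ft_force: [0.2, -0.1, 0.5]
width: 0.0883
gripper_force: 0.0
1.975 [-1.2, 0.3, 0.5] [0.001, -0.002, 0.001] F [ 0.2 -0.1  0.5] w 0.0883 q [-0.85  0.86  0.46  1.8   0.34  0.9  -0.73]
1.975 [-1.6, 0.1, 151.0] [0.001, -0.002, 0.001] F [ 0.2 -0.1  0.5] w 0.0883 q [-0.85  0.86  0.46  1.8   0.34  0.9  -0.73]
```

```bash
python3 -m pendant '[-0.5,0,50,0,0,0,1,-1,0,90,0,0,0,1,-1,0,95,0,0,0,1,-1,0,95,0,0,0,1]'
python3 - <<'E'
from h import *
from rig import read_camera
go([.513,-.020,.078],.7)
p,d=read_camera('side');cr=p[140:310,190:340,::-1];q,d2=read_camera('top');c2=q[150:260,150:330,::-1]
a=cv2.resize(cr,None,fx=2.8,fy=2.8);b=cv2.resize(c2,None,fx=2,fy=2)
o=np.zeros((a.shape[0],a.shape[1]+b.shape[1],3),np.uint8);o[:,:a.shape[1]]=a;o[:b.shape[0],a.shape[1]:]=b
cv2.imwrite('pics/c1.png',o)
E
```

```text
time: 2.48
eef_pos: [0.5134, 0.0164, 0.1209]
tool_rot: [1.816, 1.817, -0.659]
ft_force: [-0.3, 1.3, -0.7]
width: 0.0885
gripper_force: 0.0
2.475 [-0.4, -0.5, 56.3] [0.001, -0.002, 0.0] F [-0.3  1.3 -0.7] w 0.0885 q [-0.77  0.97  0.48  1.91  0.39  0.66 -0.77]
```

View pics/c1.png

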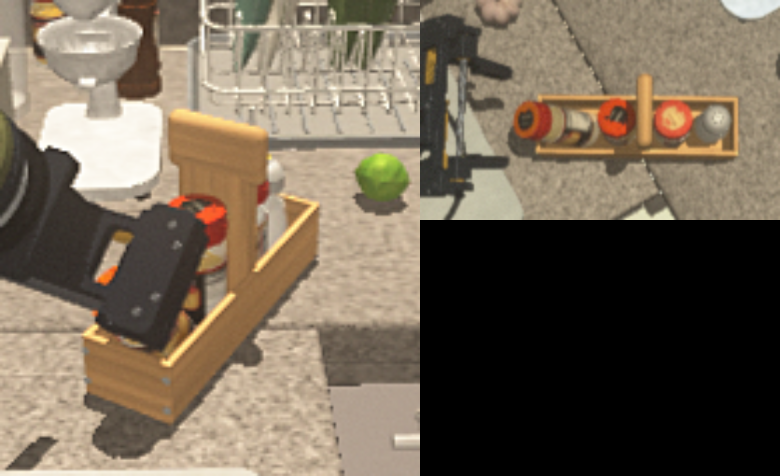

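The fingers straddle the leaning cap, and the jar's at top-crop (532,121). I'll check the x centring against depth.

Run:
```python
from h import *
from rig import read_camera
p,d=read_camera('top');W=cloud('top',d);h=cv2.cvtColor(p,cv2.COLOR_RGB2HSV)
r=np.zeros(d.shape,bool);r[175:240,196:225]=1
red=r&((h[...,0]<12)|(h[...,0]>172))&(h[...,1]>150)&(W[...,2]>.07)
q=W[red];print('cap',red.sum(),np.percentile(q,[2,98],axis=0).round(3))
r[:]=0;r[160:260,150:215]=1
f=r&(h[...,2]<70)&(abs(W[...,1]-.016)<.05)&(W[...,2]>.1)&(W[...,2]<.17)
for n,k in(('lo',W[...,0]<.513),('hi',W[...,0]>.513)):
    q=W[f&k];print(n,len(q),np.percentile(q,[3,97],axis=0).round(3))
```

```text
cap 196 [[ 0.494 -0.032  0.091]
 [ 0.534  0.011  0.115]]
lo 100 [[ 0.454 -0.008  0.103]
 [ 0.512  0.043  0.166]]
hi 145 [[ 0.522 -0.003  0.107]
 [ 0.571  0.049  0.167]]
```

```bash
python3 -m pendant '[0,0.5,28,0,0,0,1,0,0.5,50,0,0,0,1,0,0.5,56,0,0,0,1,0,0.5,56,0,0,0,0.6,0,0.5,56,0,0,0,0.2,0,0.5,56,0,0,0,0.2,0,0.5,56,0,0,0,0.2,0,0.5,56,0,0,0,0.2]'
python3 -c "
from h import *
go([.513,-.020,.078],.7)"
```

```text
time: 3.62
eef_pos: [0.5136, -0.0203, 0.0778]
tool_rot: [1.816, 1.817, -0.66]
ft_force: [0.8, -0.5, 1.7]
width: 0.0435
gripper_force: 30.0
3.625 [0.1, -0.6, -0.4] [0.001, -0.002, -0.0] F [ 0.8 -0.5  1.7] w 0.0435 q [-0.72  1.06  0.5   1.95  0.42  0.52 -0.79]
```

```bash
python3 -c "
from h import *
go([.514,-.032,.096],.35)
go([.514,-.052,.0935],0)"
```

```text
3.625 [-20.6, 0.5, -6.5] [0.001, 0.348, -0.0] F [ 0.8 -0.5  1.7] w 0.0435 q [-0.72  1.06  0.5   1.95  0.42  0.52 -0.79]
3.625 [-34.3, 0.4, 8.3] [0.001, 0.698, 0.0] F [ 0.8 -0.5  1.7] w 0.0435 q [-0.72  1.06  0.5   1.95  0.42  0.52 -0.79]
```

```bash
python3 -m pendant '[0,0,-4,0,0,0,0.2,-2,0,-8,0,0,0,0.2,-7,0,-8,0,0.1,0,0.2,-14,0,-8,0,0.22,0,0.2,-21,0,-7,0,0.35,0,0.2,-26,0,-3,0,0.47,0,0.2,-31,0,2,0,0.6,0,0.2,-34,0,8,0,0.7,0,0.2,-34,0,8,0,0.7,0,0.2,-34,0,8,0,0.7,0,0.2]'
python3 - <<'E'
from h import *
from rig import read_camera
go([.514,-.052,.0835],0)
p,d=read_camera('side');cr=p[130:310,190:340,::-1];q,d2=read_camera('top');c2=q[150:260,150:330,::-1]
a=cv2.resize(cr,None,fx=2.8,fy=2.8);b=cv2.resize(c2,None,fx=2,fy=2)
o=np.zeros((a.shape[0],a.shape[1]+b.shape[1],3),np.uint8);o[:,:a.shape[1]]=a;o[:b.shape[0],a.shape[1]:]=b
cv2.imwrite('pics/c2.png',o)
E
```

```text
time: 4.88
eef_pos: [0.5134, -0.0503, 0.0934]
tool_rot: [-2.219, -2.223, -0.001]
ft_force: [-0.1, 0.7, -0.4]
width: 0.0434
gripper_force: 30.0
4.875 [-1.7, 0.6, 9.9] [0.0, -0.001, 0.002] F [-0.1  0.7 -0.4] w 0.0434 q [ 0.1   0.79 -0.15  2.01  0.29  0.36 -0.28]
```

View pics/c2.png

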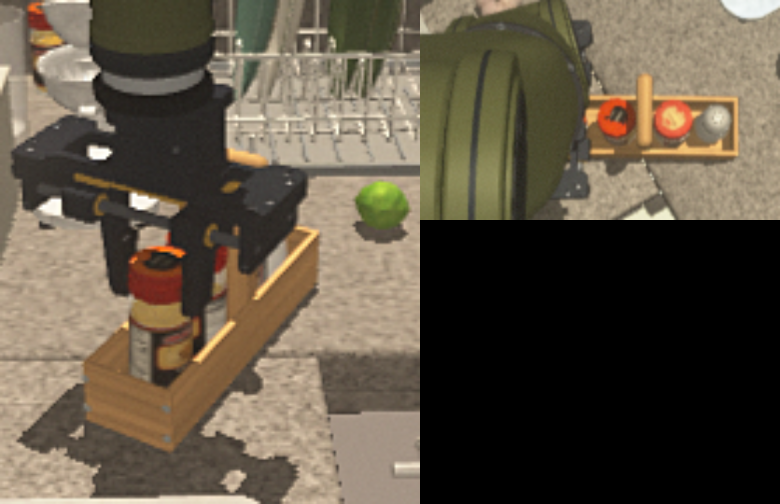

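The jar now stands upright between the fingers, cap at side-crop (158,270), above its lane. Next I'll lower it to the floor.

```bash
python3 -m pendant '[-1,0,4,0,0,0,0.2,-1,0,7,0,0,0,0.2,-1,0,9,0,0,0,0.2,-1,0,9,0,0,0,0.2]'
```

```text
time: 5.48
eef_pos: [0.5133, -0.0525, 0.0842]
tool_rot: [-2.22, -2.221, -0.002]
ft_force: [-0.5, -0.0, -1.7]
width: 0.0435
gripper_force: 30.0
```

```bash
python3 -m pendant '[0,0,1,0,0,0,0.2,0,0,2,0,0,0,0.2,0,0,2,0,0,0,0.2]'; python3 -m pendant '[0,0,1,0,0,0,0.2,0,0,1.5,0,0,0,0.2,0,0,1.5,0,0,0,0.2]'
```

```text
time: 5.85
eef_pos: [0.5136, -0.0523, 0.0832]
tool_rot: [-2.221, -2.221, -0.004]
ft_force: [-1.6, 1.0, 6.5]
width: 0.0436
gripper_force: 30.0
time: 6.22
eef_pos: [0.5139, -0.0517, 0.0829]
tool_rot: [-2.22, -2.222, -0.005]
ft_force: [-2.5, 2.5, 18.4]
width: 0.0432
gripper_force: 29.9
```

```bash
python3 -m pendant '[0,0,-2.5,0,0,0,0.2,0,0,-2.5,0,0,0,0.2,0,0,-2.5,0,0,0,0.6,0,0,-2.5,0,0,0,1,0,0,-2.5,0,0,0,1,0,0,-2.5,0,0,0,1,0,0,-2.5,0,0,0,1,0,0,-2.5,0,0,0,1,0,0,-30,0,0,0,1,0,0,-70,0,0,0,1,0,0,-130,0,0,0,1,40,0,-140,0,0,0,1,90,0,-140,0,0,0,1,140,0,-140,0,0,0,1,140,0,-140,0,0,0,1]'
python3 - <<'E'
from h import *
from rig import read_camera
go([.515,-.140,.24],0,'y');go([.515,-.140,.24],0,'y',-1)
p,d=read_camera('side');cr=p[130:310,190:340,::-1];q,d2=read_camera('top');c2=q[150:260,150:330,::-1]
a=cv2.resize(cr,None,fx=2.8,fy=2.8);b=cv2.resize(c2,None,fx=2,fy=2)
o=np.zeros((a.shape[0],a.shape[1]+b.shape[1],3),np.uint8);o[:,:a.shape[1]]=a;o[:b.shape[0],a.shape[1]:]=b
cv2.imwrite('pics/c3.png',o)
for n,p,d in(('side',p,d),('top',q,d2)):
    W=cloud(n,d);h=cv2.cvtColor(p,cv2.COLOR_RGB2HSV)
    w=(h[...,0]>9)&(h[...,0]<22)&(h[...,1]>90)&(abs(W[...,0]-.515)<.06)&(abs(W[...,1]+.14)<.16)&(d>0)
    for k,lo,hi in(('handle',.135,.18),('rim',.04,.06)):
        Q=W[w&(W[...,2]>lo)&(W[...,2]<hi)]
        if len(Q)>20:print(n,k,cv2.minAreaRect((Q[:,:2]*1000).astype(np.float32)),np.percentile(Q,[2,98],axis=0).round(3).tolist())
E
```

```text
time: 8.1
eef_pos: [0.513, 0.0926, 0.2215]
tool_rot: [-2.21, -2.229, -0.007]
ft_force: [0.1, -0.8, 0.1]
width: 0.088
gripper_force: 0.0
8.1 [-232.5, 0.0, -19.7] [0.005, -0.003, -1.562] F [ 0.1 -0.8  0.1] w 0.088 q [-0.12  0.58 -0.23  1.9   0.19  0.68 -0.45]
8.1 [-232.5, 0.0, -19.7] [-0.003, -0.005, 1.579] F [ 0.1 -0.8  0.1] w 0.088 q [-0.12  0.58 -0.23  1.9   0.19  0.68 -0.45]
side handle ((515.7312622070312, -137.4894561767578), (17.899717330932617, 78.78108978271484), 89.46365356445312) [[0.478, -0.142, 0.136], [0.553, -0.129, 0.17]]
side rim ((515.6886596679688, -129.20579528808594), (246.20855712890625, 72.6959228515625), 89.31121826171875) [[0.48, -0.248, 0.04], [0.55, -0.007, 0.058]]
top handle ((515.691650390625, -141.31207275390625), (79.5001220703125, 17.390825271606445), 0.3333354592323303) [[0.477, -0.15, 0.152], [0.552, -0.133, 0.172]]
top rim ((516.2531127929688, -130.6668701171875), (243.2571563720703, 72.58212280273438), 89.73918151855469) [[0.48, -0.252, 0.041], [0.552, -0.011, 0.056]]
```

View pics/c3.png

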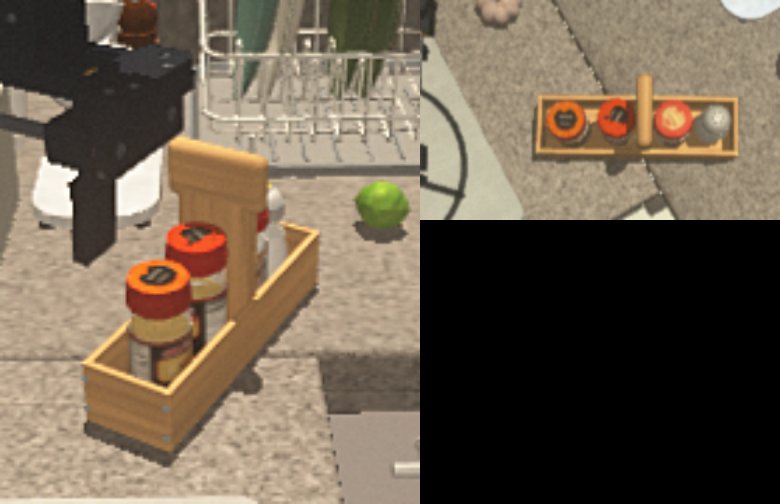

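The jar stands upright beside its neighbour (side-crop 158,270 and 197,240), and the caddy hasn't moved. Next I'll take the gripper over the handle.

```bash
python3 -m pendant '[-20,0,-20,0,0,-0.17,1,-60,0,-30,0,0,-0.34,1,-110,0,-30,0,0,-0.52,1,-160,0,-30,0,0,-0.7,1,-210,0,-30,0,0,-0.87,1,-232,0,-25,0.001,0,-1.05,1,-232,0,-20,0.005,-0.003,-1.22,1,-232,0,-20,0.005,-0.003,-1.4,1,-232,0,-20,0.005,-0.003,-1.562,1,-232,0,-20,0.005,-0.003,-1.562,1,-232,0,-20,0.005,-0.003,-1.562,1,-232,0,-20,0.005,-0.003,-1.562,1]'
python3 -c "
from h import *
go([.5155,-.140,.131],0,'y',1,.007)"
```

```text
time: 9.7
eef_pos: [0.5132, -0.1453, 0.2408]
tool_rot: [-0.017, -3.14, 0.006]
ft_force: [0.2, -0.0, -0.4]
width: 0.0878
gripper_force: 0.0
9.7 [-2.4, 5.8, 109.7] [-0.004, -0.001, -0.018] F [ 0.2 -0.  -0.4] w 0.0878 q [ 0.61  0.64 -0.71  1.82  0.54  0.88  1.21]
```

```bash
python3 -m pendant '[-2.4,5.5,10,-0.004,0,-0.018,1,-2.4,5.5,50,-0.004,0,-0.018,1,-2.4,5.5,75,-0.004,0,-0.018,1,-2.4,5.5,75,-0.004,0,-0.018,1]'
python3 - <<'E'
from h import *
from rig import read_camera
go([.5155,-.140,.131],0,'y',1,.007)
E
```

```text
time: 10.2
eef_pos: [0.5144, -0.1391, 0.1638]
tool_rot: [0.016, -3.136, -0.002]
ft_force: [-0.2, 0.1, -1.0]
width: 0.0883
gripper_force: 0.0
10.2 [-1.3, -1.0, 32.8] [0.002, -0.005, 0.003] F [-0.2  0.1 -1. ] w 0.0883 q [ 0.55  0.75 -0.63  1.9   0.65  0.72  1.12]
```

```bash
python3 -m pendant '[-1,-1,20,0.002,-0.004,0,1,-1,-1,32,0.002,-0.004,0,1,-1,-1,32,0.002,-0.004,0,1,-1,-1,32,0.002,-0.004,0,0.5,-1,-1,32,0.002,-0.004,0,0.3,-1,-1,32,0.002,-0.004,0,0.1,-1,-1,32,0.002,-0.004,0,0,-1,-1,32,0.002,-0.004,0,0,-1,-1,32,0.002,-0.004,0,0,-1,-1,32,0.002,-0.004,0,0]'
python3 - <<'E'
from h import *
go([.5155,-.140,.131],0,'y',1,.007)
E
```

```text
time: 11.45
eef_pos: [0.5167, -0.1407, 0.1337]
tool_rot: [-0.015, 3.138, -0.002]
ft_force: [-1.1, 1.1, -0.6]
width: 0.0201
gripper_force: 0.0
11.45 [1.2, 0.7, 2.7] [-0.001, 0.003, 0.002] F [-1.1  1.1 -0.6] w 0.0201 q [ 0.53  0.79 -0.59  1.92  0.71  0.65  1.07]
```

Still closing; hold on a little, and seat the tool 2 mm deeper.

```bash
python3 -m pendant '[0,0,1,0,0,0,0,0,0,1,0,0,0,0,0,0,1,0,0,0,0,0,0,1,0,0,0,0]'; python3 -m pendant '[0,0,-3,0,0,0,0,0,0,-6,0,0,0,0,0,0,-10,0,0,0,0,0,0,-10,0,0,0,0,0,0,-10,0,0,0,0]'
python3 - <<'E'
from h import *
from rig import read_camera
go([.5155,-.140,.212],0,'y',1,.007)
p,d=read_camera('side');cr=p[130:310,190:340,::-1]
cv2.imwrite('pics/c4.png',cv2.resize(cr,None,fx=3,fy=3))
E
```

```text
time: 11.95
eef_pos: [0.5168, -0.1405, 0.1336]
tool_rot: [-0.013, 3.138, -0.003]
ft_force: [-2.4, 0.3, 9.0]
width: 0.0179
gripper_force: 30.0
time: 12.58
eef_pos: [0.5166, -0.1407, 0.1426]
tool_rot: [-0.015, 3.139, -0.002]
ft_force: [0.8, -0.3, -7.4]
width: 0.0178
gripper_force: 30.0
12.575 [0.9, 0.6, -69.4] [-0.001, 0.003, 0.002] F [ 0.8 -0.3 -7.4] w 0.0178 q [ 0.53  0.77 -0.6   1.92  0.69  0.67  1.08]
```

View pics/c4.png

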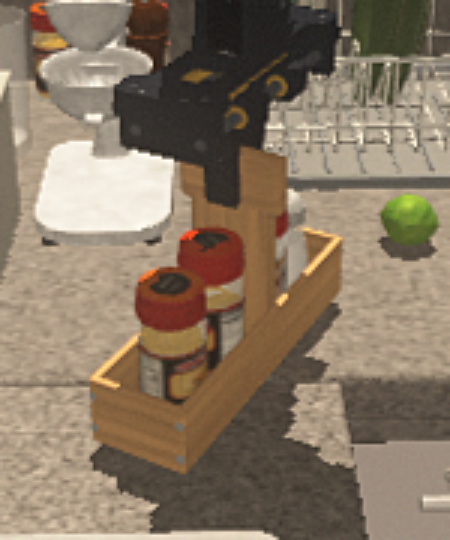

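The handle's gripped, all four containers stand, and the wrist carries the full 7.5 N. I'll raise it the remaining 71 mm.

```bash
python3 -m pendant '[0,0,-6,0,0,0,0,0,0,-15,0,0,0,0,0,0,-26,0,0,0,0,0,0,-37,0,0,0,0,0,0,-48,0,0,0,0,0,0,-58,0,0,0,0,0,0,-65,0,0,0,0,0,0,-69,0,0,0,0,0,0,-71,0,0,0,0,0,0,-71,0,0,0,0,0,0,-71,0,0,0,0,0,0,-71,0,0,0,0,0,0,-71,0,0,0,0]'
python3 - <<'E'
from h import *
from rig import read_camera
go([.5155,-.140,.2136],0,'y',1,.007)
p,d=read_camera('side');cr=p[100:300,190:340,::-1]
cv2.imwrite('pics/c5.png',cv2.resize(cr,None,fx=3,fy=3))
W=cloud('side',d);h=cv2.cvtColor(p,cv2.COLOR_RGB2HSV)
w=(h[...,0]>9)&(h[...,0]<22)&(h[...,1]>90)&(abs(W[...,0]-.47)<.02)&(d>0)&(abs(W[...,1]+.13)<.14)
# top edge of the near long wall, z versus y
for a in np.arange(-.25,0,.03):
    q=W[w&(abs(W[...,1]-a-.015)<.015)&(W[...,2]<.15)]
    if len(q)>5:print(round(a+.015,3),np.percentile(q[:,2],[3,97]).round(4))
E
```

```text
time: 14.25
eef_pos: [0.5164, -0.1405, 0.2136]
tool_rot: [-0.015, 3.139, -0.002]
ft_force: [0.1, -0.1, -7.1]
width: 0.0176
gripper_force: 30.0
14.25 [0.9, 0.5, 0.0] [-0.001, 0.003, 0.002] F [ 0.1 -0.1 -7.1] w 0.0176 q [ 0.59  0.68 -0.69  1.85  0.58  0.82  1.18]
-0.235 [0.084  0.1312]
-0.205 [0.0836 0.1309]
-0.175 [0.0837 0.1315]
-0.145 [0.0834 0.1477]
-0.115 [0.0833 0.1313]
-0.085 [0.0824 0.1315]
-0.055 [0.083  0.1314]
-0.025 [0.0821 0.1312]
0.005 [0.0825 0.1307]
```

View pics/c5.png

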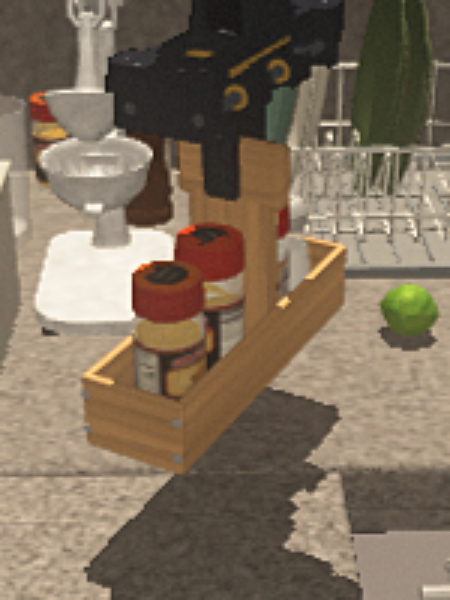

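The caddy hangs level, its rim at z ≈ 0.131 all along (80 mm up), with the containers standing in it.

```bash
python3 -c "
from rig import workorder
print(workorder.sign_off())"
```

```text
the job is handed in; nothing more can be done
None
```

The tipped jar stands upright in its lane again, and the arm is holding the caddy still by its handle, level and about 8 cm up with all four containers standing; the job was handed in at about 14 s, with no verdict returned.

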